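# Clip a sample slide into the inspection stage

### The arm

A 6-joint arm with a two-finger parallel gripper is mounted at the origin on the work surface. World frame = base frame: x ahead of the robot, y to its left, z up, the work surface at z = 0. Lengths are in m, angles in rad, forces in N, time in s.
With the tool pointing down it reaches from about 0.3 to 0.825 m from the base axis. Payload 5.4 kg.
Tool frame: the origin (TCP) lies midway between the tips of the shut fingers; the grasp point (between the pads) lies 19 mm behind it (r.grip_depth is the distance from the TCP to the grasp point, in m); z points along the fingers, y is the line along which they close (so a half turn about z gives the same grasp; the last joint's range is limited). The gripper opens to 92 mm and grips with 3 to 60 N. Pads are 20 mm wide; open, the fingers measure 128 mm over their backs; the gripper's body (75 mm by 189 mm) begins 69 mm behind the grasp point.
Start: joints at [-1.357, 0.158, 1.597, -0, 1.386, -0.21], TCP at [0.236, -0.524, 0.215] pointing down, gripper open.
Joint ranges: [-2.91, 2.91], [-0.94, 2.29], [0.18, 2.7], [-1.29, 4.43], [0.17, 2.64], [-3, 3]. Speed limits (rad/s): [2.57, 2.57, 3.14, 3.14, 3.14, 3.14].

### API

Orientations are given as a unit quaternion [x, y, z, w].
In Python, from cell import telemetry, optics, r, models gives the robot as it stands. The module is installed in compiled form; this text tells all that it offers.
- The arm moves only by the tool jog_arm, never from a script. Its argument "plan" is a list of rows, each a list of 4 numbers: the shift along the tool's x, y, z as a fraction of full scale, then the turn about the tool's z as a fraction of full scale. A call has 1 to 12 rows; each row shifts and turns the commanded pose from where the row before left it, along the tool's axes as they then stand; what a row does not reach is not made up. Full scale, the value 1, is 0.02 m for a shift and 4 degrees for a turn. A row lasts 1/12 s, in which the tool goes at most 41.7 mm and 7.16 degrees, less where a joint would pass 70% of its speed; a pose out of reach is approached as far as the arm can. A call with a number of a shift or a turn outside -1 to 1 is refused whole. A call with a gripper value outside its range is refused whole. "hand" is the opening, from 0 (shut) to 1 (fully open), set as the call begins (left out, the last holds). The fingers move at their own pace and stop on an object; "grip_force" is the grip in N (left out, the last holds). Time passes only in rows, so rows that do not move let the fingers close. It gives the time, the measured TCP pose, the force, the opening and the grip force at its end, in the units of the state.
- telemetry.state(): the state, without advancing time (a new reading comes with each control period).
- optics.read_camera(name): name is "side" or "top"; returns a dict with "pixels" (400x640x3 uint8, red, green, blue), "mtx" (3x3 intrinsics, pixels), "rvec" (rotation vector, rad) and "tvec" (3), from world to camera coordinates, as OpenCV has them. Camera axes: x right, y down, z forward; pixel columns grow to the right and rows downward; lengths in m; the calibration is good to about 2 mm. A picture is of the moment at which its call begins. There is no depth.
- r.hand_in(): hands the job in; it is judged then, once.
Trained networks look in the newest picture that a camera, given by its name, has taken for a name from the list of things; names that differ only in an ending like _2 or _b are one class to them, and where a whole thing is asked for, a point or a joint stands for the part that bears it (a point fixed in the world has none). Each returns a list of dicts, best first, with "p" (0 to 1); they miss things now and then, are a little off and sometimes report something else, mostly with a low value. They report only what shows in the picture. A call takes as long as a camera call. They do not tell look-alikes from the thing itself.
- models.outline_of(camera, label): "region" (400x640 bool, what is visible of it) and "location" ([column, row] in pixels, amid what is visible of it).
The state is a dict: "t": time; "joint_pos": joint angles; "joint_velocities": joint speeds; "tau": joint torques, N m; "position": TCP position; "ee_rot": TCP orientation; "ft_force": force on the tool from outside, world axes, zero at the start; "moment": the same for the moment, N m; "gripper_width": opening from 0.0 (shut) to 1.0 (fully open); "grasp_force": force on a finger pad.
Only numpy, scipy, OpenCV 4.12 (cv2) and the standard library are available. Lean on these libraries where they do the work, as an engineer would, in place of code of your own. Each camera call takes 0.05 s, during which the arm holds its last target. There are 200 camera calls.

### The job

Take the sample slide from the mat and load it flat on the inspection stage: press back the sprung curved arm with the slide's long edge, set the slide down inside the fixed edge and let the arm hold it against that edge, then push it along the edge onto the end stop until it bears there with about 8 N (never over 14 N), and let go of it there. Work gently: do not tip the slide or ram it against the stage, and leave the jar, screwdriver and blue bin where they are.

Things in the scene. Friction and masses are not known exactly. Their poses are not given: they have to be found in the camera images.
- slide: Loose sample slide, 65 to 125 g: aluminium plate 76 x 50 x 4 mm (x, y, z) with an upright square grey resin block, 26 x 26 mm, on its middle; block top 46 mm above the plate's underside. Origin: centre of the plate's underside; x along the length, z up. Same after a half turn. Starts flat on a black rubber mat (150 x 130 mm, top 4 mm above the bench).
- home (a point): Point on the top surface (20 mm above the bench) of the inspection stage, a fixed dark steel plate 200 x 170 mm, where the centre of the slide's underside lies, axes parallel, when fully home. In its axes the fixed edge is on the +y side, the end stop on the +x side, the sprung arm on the -y side; the -x side is open. z up.
- fence (a point): Fixed edge of the stage: aluminium strip 86 mm long (home's x -46 to +40), 12 mm wide, 5 mm high above the stage's top. This point: on the upper rim of the face that the slide's long edge rests on, at home's x = 0, y = +25 mm, z = +5 mm. Axes parallel to home's.
- endstop: Fixed end stop of the stage: aluminium strip along home's y (-20 to +20), 12 mm wide, 5 mm high. Origin: on the upper rim of the face that the slide's short edge rests on, at home's x = +38 mm, y = 0, z = +5 mm. Axes parallel to home's.
- clip_tip (a point): Top of the sprung arm's rounded tip (upright steel pin, radius 5 mm, up to 10.5 mm above the stage). At rest it is at home's x = 0, y = -20 mm: 40 mm are then free between tip and fixed edge, 10 mm less than the slide's width. The arm is 6 mm round steel bar, 3 to 9 mm above the stage, bowed outwards from a pivot boss (20 mm across, 14 mm high) at home's x = -82, y = -60.
- clip (a joint): Level swing of the sprung arm about its pivot, rad: 0 at rest, growing as the tip is pressed away from the fixed edge (towards home's -y, about 8 mm per 0.1 rad); hard stop at 0.42. Reads about 0.12 with the slide home. The spring pushes the tip back with about 2 N at rest, 4 N with the slide home, 7 N at the hard stop.
- jar: Loose bystander: small closed jar, 44 mm across, 60 mm high, origin under its middle.
- driver: Loose bystander: screwdriver 150 mm long lying on the bench, along its x.
- bin: Loose bystander: open blue parts bin 100 x 80 x 45 mm, origin under its middle.
Mind the look-alikes: they are no part of the job. Leave any purple look-alike of the slide alone.

How it is judged:
On the way, in this order (a step that is already met when the one before it is completed fails the run):
1. the sprung arm is pressed back by the slide (value of joint clip above 0.08 rad and contact force between slide and clip above 1 N), for 0.1 s.
2. lying flat along the fixed edge under the sprung arm's push, the slide is pressed onto the end stop with at least 4 N (contact force between slide and endstop above 4 N and z of slide in the frame of home below 0.002 m and y of slide in the frame of home above -0.003 m and value of joint clip above 0.08 rad), for 0.1 s.
At the end, for the whole second after the job is handed in: The slide lies flat on the stage at rest, its centre within 1.5 mm of home along each of home's axes (so against the fixed edge and the end stop), turned less than 2 degrees, released, with the sprung arm pressing on its long edge (over 1 N) (all of step 1 and x of slide in the frame of home between -0.0015 and 0.0015 m and y of slide in the frame of home between -0.0015 and 0.0015 m and z of slide in the frame of home between -0.0015 and 0.0015 m and angle between the x axis of slide and the x axis of home, either way round below 0.035 rad and angle between slide's own z axis and vertical below 0.035 rad and linear speed of slide below 0.01 m/s); the robot touches nothing.
It fails at once if the slide is pressed onto the end stop with more than 14 N (contact force between slide and endstop above 14 N).
It fails at once if all the forces of the slide on the stage, its edges and its arm together pass 30 N (contact force between slide and stage above 30 N).
It fails at once if the gripper itself presses on the stage or its arm with more than 20 N (contact force between any of the fingers, the arm and stage above 20 N).
It fails at once if the slide is tipped by more than 20 degrees (angle between slide's own z axis and vertical above 0.35 rad).
It fails at once if a bystander is moved by more than 15 mm (distance of any of jar, driver, bin from where it was at the start of the episode above 0.015 m).
It also fails if it takes over 58 s, if anything falls off the work surface, if the arm or the gripper's body presses on something with over 40 N, if the wrist force passes 120 N, or if a joint passes its speed limit or range.

## Working session

There is one attempt and no reset: what is moved stays moved. The work goes in short steps, Python scripts to look and compute and a tool call to move; the robot and the scene stay as the last step left them, time stands still between calls to the robot, and variables do not carry over. Pictures are saved under pics/ and viewed, at most 10 in all, crops included, and the job is handed in when it is done.

Besides the shell and the picture viewer there is one more tool, called after ">>>" in YAML: its name, and indented under it one key for each argument. jog_arm: Moves the arm, as the interface text tells. Shift numbers are shares of 0.02 m and turn numbers shares of 4 degrees, none past 1 either way. Its arguments: {"type":"object","properties":{"plan":{"type":"array"},"hand":{"type":"number"},"grip_force":{"type":"number"}},"required":["plan"]}

```bash
mkdir -p pics; cat > h.py <<'E'
import numpy as np, cv2
from cell import telemetry, optics, r, models
def cam(n):
    c=optics.read_camera(n); return c
def ray(c,uv,z):
    R=cv2.Rodrigues(np.array(c['rvec'],float))[0]; t=np.array(c['tvec'],float).ravel()
    d=R.T@np.linalg.inv(np.array(c['mtx']))@np.array([uv[0],uv[1],1.]); o=-R.T@t
    return o+d*(z-o[2])/d[2]
def proj(c,P):
    return cv2.projectPoints(np.array(P,float).reshape(-1,3),np.array(c['rvec'],float),np.array(c['tvec'],float),np.array(c['mtx'],float),None)[0].reshape(-1,2)
E
python3 - <<'E'
from h import *
for n in('top','side'):
    c=cam(n); cv2.imwrite(f'pics/{n}0.png',c['pixels'][:,:,::-1])
    R=cv2.Rodrigues(np.array(c['rvec'],float))[0]; print(n,-R.T@np.array(c['tvec']).ravel(), np.array(c['mtx'])[0,0])
    for l in('slide','clip','fence','endstop','clip_tip','jar','driver','bin','home'):
        try:
            for d in models.outline_of(n,l)[:3]:
                print(l,round(d['p'],2),np.round(d['location'],1),d['region'].sum(), np.round(ray(c,d['location'],.02),3))
        except Exception as e: print(l,e)
print(telemetry.state())
E
```

```text
top [ 0.48923879 -0.05910798  0.93040142] 401.22224733060665
slide 0.86 [422.3 224.1] 735 [ 0.534 -0.34   0.02 ]
slide 0.85 [354.9 145.4] 715 [ 0.719 -0.191  0.02 ]
slide 0.71 [343.6 215.7] 698 [ 0.556 -0.16   0.02 ]
clip 0.73 [191.4 261.5] 202 [0.458 0.182 0.02 ]
fence 0.77 [180.3 222.4] 6718 [0.545 0.208 0.02 ]
endstop 0.5 [180.8 203.6] 92 [0.588 0.208 0.02 ]
clip_tip 0.66 [190.  253.9] 256 [0.475 0.185 0.02 ]
jar 0.72 [278.1 158.3] 335 [ 0.69  -0.012  0.02 ]
driver 0.59 [275.5 265.5] 484 [ 0.446 -0.005  0.02 ]
bin 0.97 [204.  125.5] 1827 [0.769 0.159 0.02 ]
home 0.73 [178.7 224.5] 6786 [0.54  0.212 0.02 ]
home 0.52 [191.1 260.2] 204 [0.461 0.183 0.02 ]
side [0.3195792  0.60570121 0.68927543] 430.36050108403816
slide 0.93 [274.5 181.7] 472 [ 0.725 -0.186  0.02 ]
slide 0.63 [334.4 203.8] 541 [ 0.553 -0.154  0.02 ]
slide 0.58 [418.7 200.6] 562 [ 0.364 -0.234  0.02 ]
clip 0.55 [317.2 321.4] 309 [0.479 0.173 0.02 ]
fence 0.64 [272.7 336.6] 9700 [0.542 0.23  0.02 ]
endstop 0.67 [256.7 316. ] 161 [0.588 0.2   0.02 ]
clip_tip 0.56 [319.9 322.5] 340 [0.474 0.174 0.02 ]
clip_tip 0.18 [255.3
[... 230 characters left out ...]
't': 1.0, 'joint_pos': array([-1.35709291e+00,  1.58368904e-01,  1.59696988e+00, -1.47343846e-05,
        1.38621659e+00, -2.10099577e-01]), 'joint_velocities': array([-0.00031124, -0.00090416, -0.00033487, -0.00028749,  0.0005621 ,
        0.00022057]), 'tau': array([-1.24247330e-03, -3.85591078e+01, -3.22365725e+01,  7.00925337e-02,
        3.07620526e-02, -5.89727392e-06]), 'position': array([ 0.23643243, -0.52413478,  0.21463374]), 'ee_rot': array([ 9.77632477e-01,  2.10320566e-01, -7.20847513e-06,  1.86529160e-05]), 'ft_force': array([ 0.40959822, -0.91660027, -0.29072439]), 'moment': array([-0.0177072 , -0.0387422 , -0.01536014]), 'grasp_force': 0.0, 'gripper_width': 1.000911038123484}
```

View pics/top0.png

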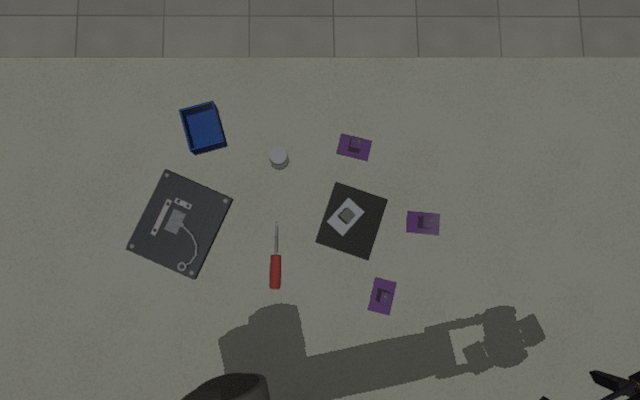

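View pics/side0.png

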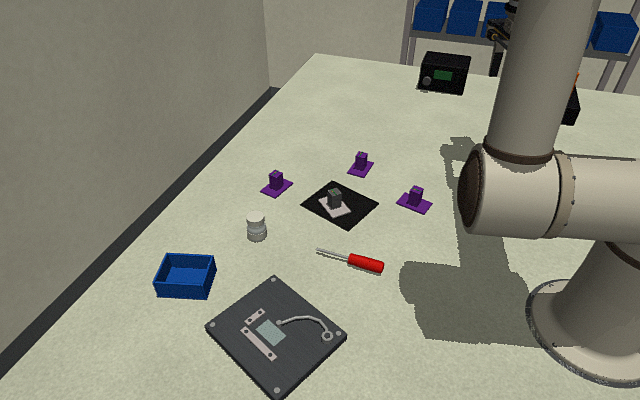

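The slide (white plate) is on the mat at about (346,215) in top view. The purple ones are decoys. The stage has its fence at (160,218), the end stop at (183,203) and the pivot at (182,266). Next I measure these finely.

```bash
cat >> h.py <<'E'
def model(kind,x,y,yaw,z0):
    c,s=np.cos(yaw),np.sin(yaw)
    def rect(x0,x1,y0,y1,z): return np.array([[x+c*a-s*b,y+s*a+c*b,z0+z] for a,b in((x0,y0),(x1,y0),(x1,y1),(x0,y1))])
    if kind=='slide': return [rect(-.038,.038,-.025,.025,.004),rect(-.013,.013,-.013,.013,.046)]
    return [rect(-.046,.04,.025,.037,.005),rect(.038,.05,-.02,.02,.005),rect(-.038,.038,-.025,.025,0)]
def crop(c,polys,u0,u1,v0,v1,k=8,draw=True):
    im=cv2.resize(c['pixels'][v0:v1,u0:u1,::-1],None,fx=k,fy=k,interpolation=cv2.INTER_CUBIC)
    if draw:
        for P in polys:
            q=((proj(c,P)-[u0-.5,v0-.5])*k).round().astype(np.int32); cv2.polylines(im,[q],True,(0,0,255),1)
    return im
E
cat > m.py <<'E'
from h import *
from scipy.optimize import least_squares
T=optics.read_camera('top');S=optics.read_camera('side')
def bright(c,u0,u1,v0,v1,th):
    g=c['pixels'].min(2).astype(np.float32); g[:v0]=0;g[v1:]=0;g[:,:u0]=0;g[:,u1:]=0; return g
# template fit: render model soft brightness, maximise correlation
def score(p,kind,z0,views):
    tot=0
    for c,(u0,u1,v0,v1) in views:
        k=6;img=np.zeros(((v1-v0)*k,(u1-u0)*k),np.float32)
        ps=model(kind,p[0],p[1],p[2],z0)
        vals=[1,0.55] if kind=='slide' else [1,1,.6]
        if kind!='slide': ps=[ps[2],ps[0],ps[1]];vals=[.55,1,1]
        for P,v in zip(ps,vals):
            cv2.fillPoly(img,[((proj(c,P)-[u0-.5,v0-.5])*k*16).round().astype(np.int32)],float(v),shift=4)
        img=cv2.resize(img,(u1-u0,v1-v0),interpolation=cv2.INTER_AREA)
        g=c['pixels'][v0:v1,u0:u1].mean(2)
        tot+=np.corrcoef(img.ravel(),g.ravel())[0,1]
    return -tot
from scipy.optimize import differential_evolution as de
out={}
for kind,z0,views,b in(('slide',.004,[(T,(324,370,192,240))],[(.53,.58),(-.185,-.145),(-1.2,-.2)]),
   ('stage',.02,[(T,(145,198,192,242))],[(.52,.58),(.19,.25),(-.7,-.1)]),
   ('stage',.02,[(S,(235,292,300,366))],[(.52,.58),(.19,.25),(-.7,-.1)])):
    o=de(score,b,args=(kind,z0,views),seed=1,maxiter=60,tol=1e-6); print(kind,np.round(o.x,4),np.degrees(o.x[2]).round(2),-o.fun)
    out.setdefault(kind,o.x)
d=[d for d in models.outline_of('top','fence')][0]['region'].astype(np.uint8)
cnt=max(cv2.findContours(d,0,2)[0],key=cv2.contourArea)
pts=np.array([ray(T,p[0],.02)[:2] for p in cnt],np.float32); print('plate',cv2.minAreaRect(pts))
a=crop(T,model('slide',*out['slide'],.004),318,374,188,244,7)
b=crop(T,model('stage',*out['stage'],.02),143,199,192,248,7)
s=crop(S,model('stage',*out['stage'],.02),232,288,300,356,7)
s2=crop(S,model('slide',*out['slide'],.004),306,362,180,236,7)
im=np.vstack([np.hstack([a,b]),np.hstack([s2,s])]); cv2.imwrite('pics/fit1.png',cv2.resize(im,(600,600)))
E
python3 m.py
```

```text
slide [ 0.5553 -0.1645 -0.7465] -42.77 0.8631313686588497
stage [ 0.5487  0.2211 -0.4229] -24.23 0.6392554580300255
stage [ 0.5503  0.2229 -0.4302] -24.65 0.7248540019721568
plate ((0.542957067489624, 0.20986586809158325), (0.17174826562404633, 0.19926312565803528), 65.12913513183594)
```

View pics/fit1.png

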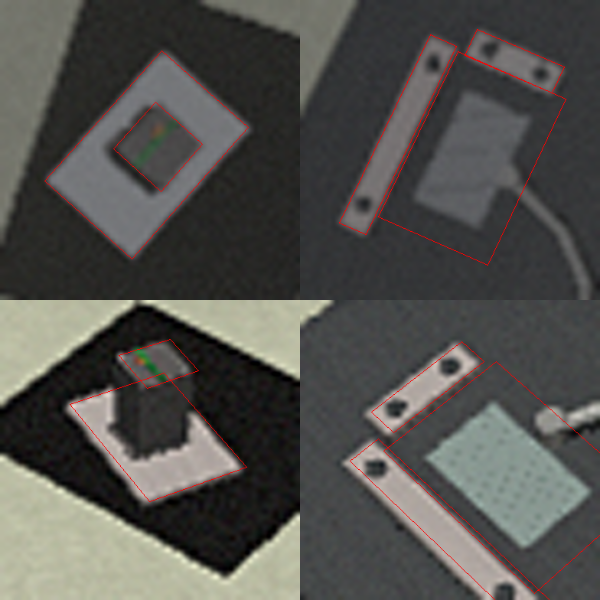

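>>> jog_arm:
  plan:
    - [1, -0.45, 0, 0]
    - [1, -0.45, 0, 0]
    - [1, -0.45, 0, 0]
    - [1, -0.45, 0, 0]
    - [1, -0.45, 0, 0]
    - [1, -0.45, 0, 0]
    - [1, -0.45, 0, 0]
    - [1, -0.45, 0, 0]
    - [1, -0.45, 0, 0]
    - [1, -0.45, 0, 0]
    - [1, -0.45, 0, 0]
    - [1, -0.45, 0, 0]
  hand: 0.7

```text
t: 2.15
position: [0.4114, -0.3261, 0.2147]
ee_rot: [0.978, 0.21, 0.0, 0.0]
ft_force: [0.4, 1.2, 0.1]
gripper_width: 0.697
grasp_force: 0.0
```

>>> jog_arm:
  plan:
    - [1, -0.45, 0, 0]
    - [1, -0.45, 0, 0]
    - [1, -0.45, 0, 0]
    - [1, -0.45, 0, 0]
    - [1, -0.45, 0, 0]
    - [1, -0.45, 0, 0]
    - [1, -0.45, 0, 0]
    - [1, -0.45, 0.5, -0.5]
    - [1, -0.45, 0.5, -0.5]
    - [0.6, -0.3, 0.5, -0.5]
    - [0, 0, 0, -1]
    - [0, 0, 0, -1]

```text
t: 3.15
position: [0.5483, -0.1666, 0.1832]
ee_rot: [0.944, 0.33, -0.001, -0.001]
ft_force: [-0.7, -0.5, -0.4]
gripper_width: 0.698
grasp_force: 0.0
```

```bash
cat >> h.py <<'E'
def need(x,y,z,yawx):
    s=telemetry.state();from scipy.spatial.transform import Rotation as Ro
    M=Ro.from_quat(s['ee_rot']).as_matrix();p=np.array(s['position'])
    yaw=np.degrees(np.arctan2(M[1,0],M[0,0]))
    print('t',round(s['t'],2),'pos',p.round(4),'yaw',yaw.round(2),'tilt',M[:,2].round(3),'F',np.round(s['ft_force'],2),'w',round(s['gripper_width'],3))
    d=M.T@(np.array([x,y,z])-p)*1000
    print('tool shift mm',d.round(2),'units',(d/20).round(3),'turn tool',round(-(yawx-yaw),2),'units',round(-(yawx-yaw)/4,3))
E
python3 -c "
from h import *
need(.5553,-.1645,.12,47.2)"
```

```text
t 3.15 pos [ 0.5483 -0.1666  0.1832] yaw 38.6 tilt [-0.002  0.001 -1.   ] F [-0.69 -0.47 -0.42] w 0.698
tool shift mm [ 6.81  2.83 63.17] units [0.341 0.142 3.158] turn tool -8.6 units -2.151
```

>>> jog_arm:
  plan:
    - [0, 0, 0.5, -1]
    - [0, 0, 0.5, -1]
    - [0, 0, 0.5, -0.15]
    - [0, 0, 0.5, 0]
    - [0, 0, 0, 0]
    - [0, 0, 0, 0]

```text
t: 3.65
position: [0.5481, -0.1675, 0.1437]
ee_rot: [0.918, 0.397, -0.001, -0.001]
ft_force: [0.1, 0.2, 0.0]
gripper_width: 0.7
grasp_force: 0.0
```

```bash
python3 -c "
from h import *
need(.5553,-.1645,.020,47.2)"
```

```text
t 3.65 pos [ 0.5481 -0.1675  0.1437] yaw 46.81 tilt [-0.002  0.001 -1.   ] F [0.12 0.17 0.04] w 0.7
tool shift mm [  7.16   3.42 123.72] units [0.358 0.171 6.186] turn tool -0.39 units -0.097
```

>>> jog_arm:
  plan:
    - [0.36, 0.16, 0.5, -0.1]
    - [0, 0, 0.8, 0]
    - [0, 0, 0.8, 0]
    - [0, 0, 0.8, 0]
    - [0, 0, 0.8, 0]
    - [0, 0, 0.6, 0]
    - [0, 0, 0.6, 0]
    - [0, 0, 0.5, 0]
    - [0, 0, 0.4, 0]
    - [0, 0, 0.3, 0]
    - [0, 0, 0, 0]
    - [0, 0, 0, 0]

```text
t: 4.65
position: [0.556, -0.1646, 0.0226]
ee_rot: [0.916, 0.401, -0.0, -0.0]
ft_force: [0.5, 0.4, -1.0]
gripper_width: 0.704
grasp_force: 0.0
```

```bash
python3 -c "
from h import *
need(.5553,-.1645,.020,47.2)
T=cam('top');S=cam('side')
M=model('slide',.5553,-.1645,-.7465,.004)
cv2.imwrite('pics/g1.png',np.hstack([crop(T,M,306,386,176,256,5,False),crop(S,M,296,376,160,240,5,False)]))"
```

```text
t 4.65 pos [ 0.556  -0.1646  0.0226] yaw 47.28 tilt [-0.  0. -1.] F [ 0.54  0.37 -0.99] w 0.704
tool shift mm [-0.4  -0.63  2.62] units [-0.02  -0.032  0.131] turn tool 0.08 units 0.02
```

View pics/g1.png

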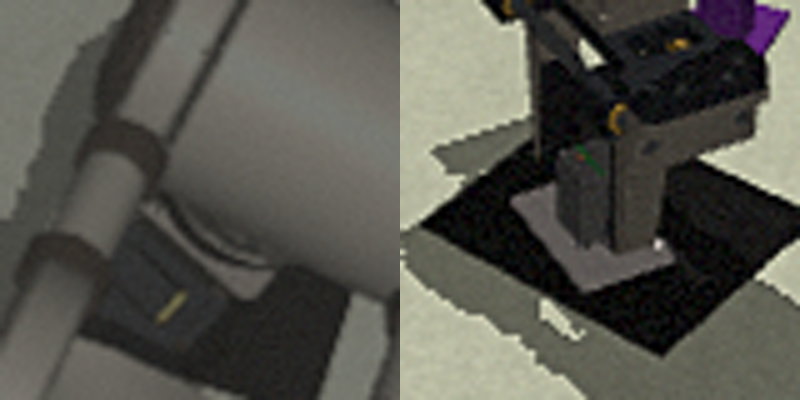

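The fingers straddle the block, on the right axis. Now I close.

>>> jog_arm:
  plan:
    - [0, 0, 0.1, 0]
    - [0, 0, 0, 0]
    - [0, 0, 0, 0]
    - [0, 0, 0, 0]
    - [0, 0, 0, 0]
    - [0, 0, 0, 0]
    - [0, 0, 0, 0]
    - [0, 0, 0, 0]
    - [0, 0, 0, 0]
    - [0, 0, 0, 0]
  hand: 0
  grip_force: 25

```text
t: 5.58
position: [0.556, -0.1646, 0.0207]
ee_rot: [0.916, 0.401, 0.0, 0.0]
ft_force: [-0.7, -0.6, 0.0]
gripper_width: 0.283
grasp_force: 25.0
```

>>> jog_arm:
  plan:
    - [0, 0, -0.2, 0]
    - [0, 0, -0.4, 0]
    - [0, 0, -0.8, 0]
    - [0, 0, -0.8, 0]
    - [0, 0, -0.8, -0.7]
    - [0, 0, -0.8, -0.8]
    - [0, 0, -0.5, -0.8]
    - [0, 0, 0, -0.8]
    - [0, 0, 0, -0.8]
    - [0, 0, 0, -0.6]
    - [0, 0, 0, 0]
    - [0, 0, 0, 0]

```text
t: 6.58
position: [0.556, -0.1646, 0.1071]
ee_rot: [0.842, 0.539, 0.0, 0.0]
ft_force: [-0.1, 0.8, -1.1]
gripper_width: 0.28
grasp_force: 25.0
```

```bash
python3 -c "
from h import *
need(.5476,.2371,.1,65.4)"
```

```text
t 6.58 pos [ 0.556  -0.1646  0.1071] yaw 65.21 tilt [ 0. -0. -1.] F [-0.09  0.79 -1.14] w 0.28
tool shift mm [ 361.18 -176.07    6.99] units [18.059 -8.803  0.35 ] turn tool -0.19 units -0.047
```

20 rows of about 0.9, −0.44.

>>> jog_arm:
  plan:
    - [0.4, -0.2, 0, 0]
    - [0.8, -0.4, 0, 0]
    - [0.9, -0.44, 0, 0]
    - [0.9, -0.44, 0, 0]
    - [0.9, -0.44, 0, 0]
    - [0.9, -0.44, 0, 0]
    - [0.9, -0.44, 0, 0]
    - [0.9, -0.44, 0, 0]
    - [0.9, -0.44, 0, 0]
    - [0.9, -0.44, 0, 0]
    - [0.9, -0.44, 0, 0]
    - [0.9, -0.44, 0, 0]

```text
t: 7.58
position: [0.55, 0.0641, 0.1067]
ee_rot: [0.842, 0.539, 0.0, -0.0]
ft_force: [0.4, -0.4, -0.9]
gripper_width: 0.281
grasp_force: 25.0
```

>>> jog_arm:
  plan:
    - [0.9, -0.44, 0, 0]
    - [0.9, -0.44, 0, 0]
    - [0.9, -0.44, 0, 0]
    - [0.9, -0.44, 0, 0]
    - [0.9, -0.44, 0, 0]
    - [0.9, -0.44, 0, 0]
    - [0.9, -0.44, 0, 0]
    - [0.9, -0.4, 0, 0]
    - [0.5, -0.2, 0, 0]
    - [0.2, -0.08, 0, 0]
    - [0, 0, 0, 0]
    - [0, 0, 0, 0]

```text
t: 8.58
position: [0.5481, 0.237, 0.1065]
ee_rot: [0.842, 0.539, -0.0, 0.0]
ft_force: [-0.1, -0.3, -1.6]
gripper_width: 0.28
grasp_force: 25.0
```

```bash
python3 -c "
from h import *
need(.5476,.2371,.06,65.4)"
```

```text
t 8.58 pos [0.5481 0.237  0.1065] yaw 65.27 tilt [-0. -0. -1.] F [-0.05 -0.3  -1.62] w 0.28
tool shift mm [-0.12 -0.48 46.5 ] units [-0.006 -0.024  2.325] turn tool -0.13 units -0.032
```

>>> jog_arm:
  plan:
    - [0, 0, 0.6, -0.03]
    - [0, 0, 0.8, 0]
    - [0, 0, 0.6, 0]
    - [0, 0, 0.3, 0]
    - [0, 0, 0, 0]
    - [0, 0, 0, 0]

```text
t: 9.08
position: [0.548, 0.2371, 0.0601]
ee_rot: [0.842, 0.54, -0.0, -0.0]
ft_force: [0.1, 0.0, -1.1]
gripper_width: 0.282
grasp_force: 25.0
```

```bash
python3 -c "
from h import *
need(.5476,.2371,.0437,65.4)
p=telemetry.state()['position']
S=cam('side');T=cam('top')
P=model('slide',p[0],p[1],np.radians(-24.7),p[2]-.0167)+model('stage',.5495,.222,np.radians(-24.6),.02)
cv2.imwrite('pics/h1.png',np.hstack([crop(S,P,225,305,290,370,5),crop(T,P,135,215,180,260,5)]))"
```

```text
t 9.08 pos [0.548  0.2371 0.0601] yaw 65.37 tilt [-0.001 -0.    -1.   ] F [ 0.12  0.02 -1.15] w 0.282
tool shift mm [-0.16 -0.32 16.44] units [-0.008 -0.016  0.822] turn tool -0.03 units -0.007
```

View pics/h1.png

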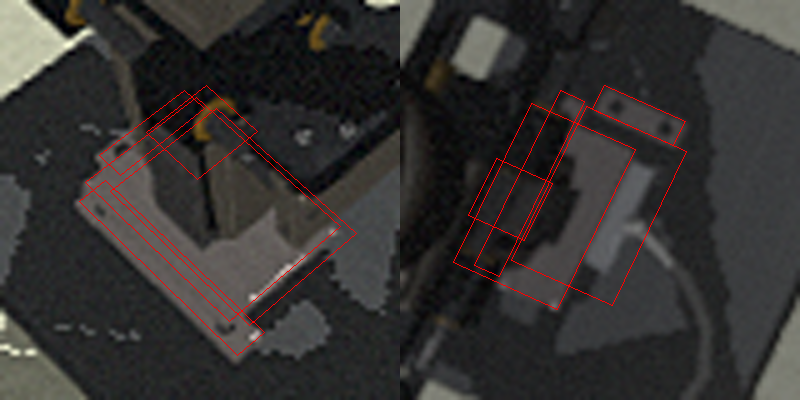

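>>> jog_arm:
  plan:
    - [0.1, 0, 0.1, 0]
    - [0, 0, 0.2, 0]
    - [0, 0, 0.2, 0]
    - [0, 0, 0.2, 0]
    - [0, 0, 0.13, 0]
    - [0, 0, 0, 0]
    - [0, 0, 0, 0]

```text
t: 9.77
position: [0.5488, 0.2393, 0.0437]
ee_rot: [0.841, 0.54, -0.0, -0.0]
ft_force: [0.2, -0.2, 0.5]
gripper_width: 0.282
grasp_force: 25.0
```

>>> jog_arm:
  plan:
    - [-0.08, 0, 0, 0]
    - [-0.08, 0, 0, 0]
    - [-0.08, 0, 0, 0]
    - [-0.08, 0, 0, 0]
    - [-0.08, 0, 0, 0]
    - [-0.08, 0, 0, 0]
    - [-0.08, 0, 0, 0]
    - [-0.08, 0, 0, 0]
    - [0, 0, 0, 0]
    - [0, 0, 0, 0]

```text
t: 10.6
position: [0.544, 0.2278, 0.0443]
ee_rot: [0.842, 0.54, 0.0, 0.0]
ft_force: [2.1, 2.7, -0.6]
gripper_width: 0.281
grasp_force: 25.0
```

>>> jog_arm:
  plan:
    - [-0.08, 0, 0, 0]
    - [-0.08, 0, 0, 0]
    - [-0.08, 0, 0, 0]
    - [-0.08, 0, 0, 0]
    - [-0.04, 0, 0, 0]
    - [0, 0, 0, 0]
    - [0, 0, 0, 0]

```text
t: 11.18
position: [0.5407, 0.2212, 0.044]
ee_rot: [0.842, 0.54, 0.0, -0.0]
ft_force: [3.6, 3.2, -0.7]
gripper_width: 0.283
grasp_force: 25.0
```

```bash
python3 -c "
from h import *
need(.5476,.2371,.0437,65.4)
p=telemetry.state()['position']
S=cam('side');T=cam('top')
P=model('slide',p[0],p[1],np.radians(-24.7),p[2]-.0167)+model('stage',.5495,.222,np.radians(-24.6),.02)
cv2.imwrite('pics/h2.png',np.hstack([crop(S,P,235,315,290,370,5,False),crop(T,P[:2],135,215,180,260,5,False)]))"
```

```text
t 11.18 pos [0.5407 0.2212 0.044 ] yaw 65.4 tilt [-0.  0. -1.] F [ 3.6   3.22 -0.7 ] w 0.283
tool shift mm [17.37 -0.33  0.35] units [ 0.869 -0.016  0.017] turn tool -0.0 units -0.001
```

View pics/h2.png

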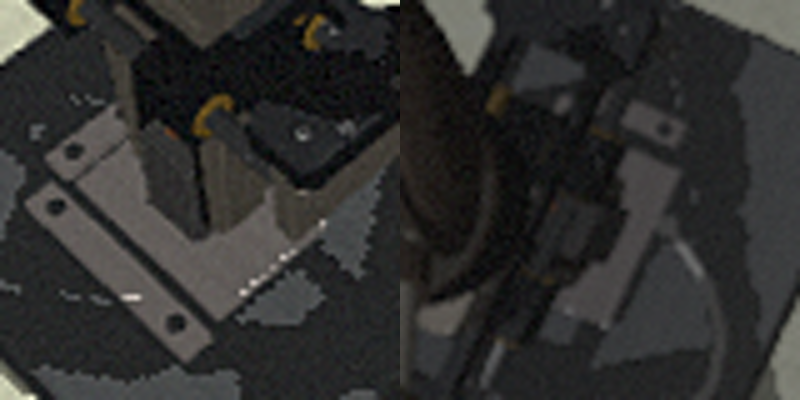

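>>> jog_arm:
  plan:
    - [0, 0, 0.08, 0]
    - [0, 0, 0.08, 0]
    - [0, 0, 0.08, 0]
    - [0, 0, 0.05, 0]
    - [0, 0, 0, 0]
    - [0, 0, 0, 0]

```text
t: 11.78
position: [0.5403, 0.2211, 0.0377]
ee_rot: [0.842, 0.54, -0.0, -0.0]
ft_force: [2.3, 3.9, -1.2]
gripper_width: 0.281
grasp_force: 25.0
```

>>> jog_arm:
  plan:
    - [0, 0, 0.03, 0]
    - [0, 0, 0, 0]
    - [0, 0, 0, 0]

```text
t: 12.03
position: [0.5403, 0.2211, 0.0374]
ee_rot: [0.842, 0.54, -0.0, -0.0]
ft_force: [1.7, 2.7, -1.3]
gripper_width: 0.276
grasp_force: 25.0
```

>>> jog_arm:
  plan:
    - [0, 0, 0.03, 0]
    - [0, 0, 0, 0]
    - [0, 0, 0, 0]

```text
t: 12.28
position: [0.5405, 0.2211, 0.0369]
ee_rot: [0.841, 0.54, -0.0, -0.0]
ft_force: [1.2, 3.7, -1.0]
gripper_width: 0.282
grasp_force: 25.0
```

>>> jog_arm:
  plan:
    - [0, 0, 0.02, 0]
    - [0, 0, 0, 0]
    - [0, 0, 0, 0]

```text
t: 12.53
position: [0.5406, 0.2212, 0.0367]
ee_rot: [0.842, 0.54, -0.0, -0.0]
ft_force: [-0.5, 2.9, 1.8]
gripper_width: 0.283
grasp_force: 25.0
```

>>> jog_arm:
  plan:
    - [0, 0, 0.02, 0]
    - [0, 0, 0, 0]
    - [0, 0, 0, 0]

```text
t: 12.78
position: [0.5407, 0.2212, 0.0367]
ee_rot: [0.841, 0.54, 0.0, -0.0]
ft_force: [-2.0, 4.1, 4.7]
gripper_width: 0.282
grasp_force: 25.0
```

>>> jog_arm:
  plan:
    - [0, 0, -0.03, 0]
    - [0.05, 0, 0, 0]
    - [0.05, 0, 0, 0]
    - [0, 0, 0, 0]
    - [0, 0, 0, 0]

```text
t: 13.2
position: [0.5416, 0.223, 0.0367]
ee_rot: [0.841, 0.54, 0.0, 0.0]
ft_force: [-0.5, 3.1, 0.6]
gripper_width: 0.278
grasp_force: 25.0
```

>>> jog_arm:
  plan:
    - [0.05, 0, 0, 0]
    - [0, 0, 0, 0]
    - [0, 0, 0, 0]

```text
t: 13.45
position: [0.542, 0.2239, 0.0367]
ee_rot: [0.841, 0.54, 0.0, 0.0]
ft_force: [0.2, 1.9, 0.4]
gripper_width: 0.285
grasp_force: 25.0
```

>>> jog_arm:
  plan:
    - [0.03, 0, 0, 0]
    - [0, 0, 0, 0]
    - [0, 0, 0, 0]

```text
t: 13.7
position: [0.5421, 0.2244, 0.0367]
ee_rot: [0.842, 0.54, -0.0, -0.0]
ft_force: [0.1, 3.7, 0.8]
gripper_width: 0.278
grasp_force: 25.0
```

>>> jog_arm:
  plan:
    - [0.03, 0, 0, 0]
    - [0, 0, 0, 0]
    - [0, 0, 0, 0]

```text
t: 13.95
position: [0.5423, 0.2246, 0.0367]
ee_rot: [0.841, 0.54, -0.0, 0.0]
ft_force: [-0.4, 0.3, 0.6]
gripper_width: 0.282
grasp_force: 25.0
```

>>> jog_arm:
  plan:
    - [0.03, 0, 0, 0]
    - [0, 0, 0, 0]
    - [0, 0, 0, 0]

```text
t: 14.2
position: [0.5423, 0.2247, 0.0367]
ee_rot: [0.841, 0.54, -0.001, 0.0]
ft_force: [-2.6, -3.7, 4.2]
gripper_width: 0.283
grasp_force: 25.0
```

>>> jog_arm:
  plan:
    - [-0.04, 0, -0.02, 0]
    - [0, 0.06, 0, 0]
    - [0, 0.06, 0, 0]
    - [0, 0.06, 0, 0]
    - [0, 0.06, 0, 0]
    - [0, 0, 0, 0]
    - [0, 0, 0, 0]

```text
t: 14.78
position: [0.5467, 0.2226, 0.0368]
ee_rot: [0.842, 0.54, -0.0, 0.0]
ft_force: [-0.9, -0.2, -2.6]
gripper_width: 0.283
grasp_force: 25.0
```

>>> jog_arm:
  plan:
    - [0, 0.03, 0, 0]
    - [0, 0, 0, 0]
    - [0, 0, 0, 0]

```text
t: 15.03
position: [0.5471, 0.2225, 0.037]
ee_rot: [0.842, 0.54, -0.0, -0.0]
ft_force: [-2.7, 0.1, -2.4]
gripper_width: 0.278
grasp_force: 25.0
```

>>> jog_arm:
  plan:
    - [0, 0.03, 0.01, 0]
    - [0, 0, 0, 0]
    - [0, 0, 0, 0]

```text
t: 15.28
position: [0.5477, 0.2222, 0.0369]
ee_rot: [0.841, 0.54, -0.0, 0.0]
ft_force: [-2.3, 0.6, -0.9]
gripper_width: 0.284
grasp_force: 25.0
```

>>> jog_arm:
  plan:
    - [0, 0.03, 0, 0]
    - [0, 0, 0, 0]
    - [0, 0, 0, 0]

```text
t: 15.53
position: [0.5483, 0.2219, 0.037]
ee_rot: [0.841, 0.54, -0.0, 0.0]
ft_force: [-3.1, 0.2, -1.2]
gripper_width: 0.278
grasp_force: 25.0
```

>>> jog_arm:
  plan:
    - [0, 0.02, 0, 0]
    - [0, 0, 0, 0]
    - [0, 0, 0, 0]

```text
t: 15.78
position: [0.5487, 0.2218, 0.037]
ee_rot: [0.842, 0.54, -0.0, 0.0]
ft_force: [-3.1, -1.2, -0.5]
gripper_width: 0.28
grasp_force: 25.0
```

>>> jog_arm:
  plan:
    - [0, 0.02, 0, 0]
    - [0, 0, 0, 0]
    - [0, 0, 0, 0]

```text
t: 16.03
position: [0.5491, 0.2216, 0.037]
ee_rot: [0.842, 0.54, -0.0, 0.0]
ft_force: [-2.4, -0.9, -0.8]
gripper_width: 0.282
grasp_force: 25.0
```

>>> jog_arm:
  plan:
    - [0, 0.02, 0, 0]
    - [0, 0, 0, 0]
    - [0, 0, 0, 0]

```text
t: 16.28
position: [0.5494, 0.2215, 0.037]
ee_rot: [0.841, 0.54, -0.0, 0.0]
ft_force: [-3.3, -0.3, -1.4]
gripper_width: 0.282
grasp_force: 25.0
```

>>> jog_arm:
  plan:
    - [0, 0.02, 0, 0]
    - [0, 0, 0, 0]
    - [0, 0, 0, 0]

```text
t: 16.53
position: [0.5497, 0.2213, 0.037]
ee_rot: [0.841, 0.54, -0.0, -0.0]
ft_force: [-4.1, -0.0, -0.9]
gripper_width: 0.281
grasp_force: 25.0
```

>>> jog_arm:
  plan:
    - [0, 0.02, 0, 0]
    - [0, 0, 0, 0]
    - [0, 0, 0, 0]

```text
t: 16.78
position: [0.5497, 0.2213, 0.0369]
ee_rot: [0.841, 0.54, -0.0, -0.0]
ft_force: [-5.9, -1.3, -0.2]
gripper_width: 0.278
grasp_force: 25.0
```

>>> jog_arm:
  plan:
    - [0, 0.02, 0, 0]
    - [0, 0, 0, 0]
    - [0, 0, 0, 0]

```text
t: 17.03
position: [0.5497, 0.2213, 0.0369]
ee_rot: [0.841, 0.54, -0.001, -0.001]
ft_force: [-6.4, -0.5, 1.9]
gripper_width: 0.278
grasp_force: 25.0
```

>>> jog_arm:
  plan:
    - [0, 0.02, 0, 0]
    - [0, 0, 0, 0]
    - [0, 0, 0, 0]

```text
t: 17.28
position: [0.5497, 0.2213, 0.0369]
ee_rot: [0.841, 0.54, -0.001, -0.001]
ft_force: [-6.3, -0.4, 2.8]
gripper_width: 0.279
grasp_force: 25.0
```

>>> jog_arm:
  plan:
    - [0, 0.02, 0, 0]
    - [0, 0, 0, 0]
    - [0, 0, 0, 0]

```text
t: 17.53
position: [0.5497, 0.2213, 0.0369]
ee_rot: [0.841, 0.54, -0.001, -0.001]
ft_force: [-8.4, 1.6, 2.8]
gripper_width: 0.284
grasp_force: 25.0
```

>>> jog_arm:
  plan:
    - [0, 0.02, 0, 0]
    - [0, 0, 0, 0]
    - [0, 0, 0, 0]

```text
t: 17.78
position: [0.5497, 0.2213, 0.0369]
ee_rot: [0.841, 0.54, -0.002, -0.002]
ft_force: [-9.2, 1.3, 3.9]
gripper_width: 0.281
grasp_force: 25.0
```

```bash
python3 -c "
from h import *
F=[]
for i in range(5): cam('side'); F.append(telemetry.state()['ft_force'])
F=np.mean(F,0);print(F,F[0]*.909-F[1]*.416,F[0]*.416+F[1]*.909)
need(.5495,.222,.037,65.4)"
```

```text
[-9.64089014  1.22713195  3.92381528] -9.274056026972993 -2.8951473572962914
t 18.03 pos [0.5498 0.2213 0.0369] yaw 65.41 tilt [-0.004  0.001 -1.   ] F [-9.63  1.1   4.59] w 0.284
tool shift mm [ 0.53 -0.52 -0.11] units [ 0.026 -0.026 -0.005] turn tool 0.01 units 0.003
```

>>> jog_arm:
  plan:
    - [0, 0.02, 0, 0]
    - [0, 0, 0, 0]
    - [0, 0, 0, 0]
    - [0, 0, 0, 0]

```text
t: 18.37
position: [0.5498, 0.2213, 0.0369]
ee_rot: [0.841, 0.54, -0.002, -0.002]
ft_force: [-10.9, 0.8, 5.1]
gripper_width: 0.281
grasp_force: 25.0
```

>>> jog_arm:
  plan:
    - [0, -0.04, 0, 0]
    - [0, -0.04, 0, 0]
    - [0, 0, 0, 0]
    - [0, 0, 0, 0]

```text
t: 18.7
position: [0.5497, 0.2214, 0.0368]
ee_rot: [0.841, 0.54, -0.001, -0.001]
ft_force: [-6.1, -0.0, 0.8]
gripper_width: 0.277
grasp_force: 25.0
```

Now release. Opening to 0.6 clears the block by about 14 mm each side.

>>> jog_arm:
  plan:
    - [0, 0, 0, 0]
    - [0, 0, 0, 0]
    - [0, 0, 0, 0]
    - [0, 0, 0, 0]
    - [0, 0, 0, 0]
    - [0, 0, 0, 0]
  hand: 0.6

```text
t: 19.2
position: [0.551, 0.221, 0.0373]
ee_rot: [0.842, 0.54, 0.0, 0.0]
ft_force: [0.5, -0.9, -0.1]
gripper_width: 0.598
grasp_force: 0.0
```

>>> jog_arm:
  plan:
    - [0, 0, -0.2, 0]
    - [0, 0, -0.4, 0]
    - [0, 0, -0.6, 0]
    - [0, 0, -0.8, 0]
    - [0, 0, -0.8, 0]
    - [0, 0, -0.8, 0]
    - [0, 0, -0.8, 0]
    - [0, 0, -0.8, 0]
    - [-0.8, 0, -0.8, 0]
    - [-1, 0, 0, 0]
    - [-1, 0, 0, 0]
    - [-1, 0, 0, 0]

```text
t: 20.2
position: [0.5192, 0.1514, 0.159]
ee_rot: [0.841, 0.54, 0.001, 0.001]
ft_force: [0.5, 0.1, 0.6]
gripper_width: 0.597
grasp_force: 0.0
```

>>> jog_arm:
  plan:
    - [-1, 0, 0, 0]
    - [-1, 0, 0, 0]
    - [-1, 0, 0, 0]
    - [-1, 0, 0, 0]
    - [-1, 0, 0, 0]
    - [-1, 0, 0, 0]
    - [-1, 0, 0, 0]
    - [-1, 0, 0, 0]
    - [-0.5, 0, 0, 0]
    - [0, 0, 0, 0]
    - [0, 0, 0, 0]

```text
t: 21.12
position: [0.4486, -0.0026, 0.1578]
ee_rot: [0.842, 0.54, 0.001, 0.0]
ft_force: [0.0, 0.1, -0.2]
gripper_width: 0.598
grasp_force: 0.0
```

```bash
python3 -c "
from h import *
need(.5495,.222,.037,65.4)
S=cam('side');T=cam('top')
cv2.imwrite('pics/e1.png',np.hstack([crop(S,[],232,302,290,360,5),crop(T,[],140,210,190,260,5)]))"
```

```text
t 21.12 pos [ 0.4486 -0.0026  0.1578] yaw 65.34 tilt [ 0.002  0.    -1.   ] F [ 0.02  0.15 -0.18] w 0.598
tool shift mm [246.15  -2.19 120.94] units [12.308 -0.11   6.047] turn tool -0.06 units -0.016
```

View pics/e1.png

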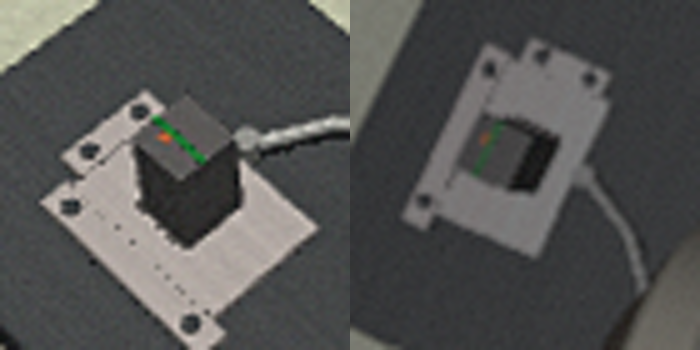

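The slide lies flat against the fence and the end stop in both views, with no visible gap. The sprung arm's tip bears on its long edge, and the gripper is clear.

```bash
python3 -c "
from h import *
print(r.hand_in())"
```

```text
the job is handed in; nothing more can be done
None
```

The slide is loaded flat on the stage against the fixed edge and the end stop, held by the sprung arm and released. It was pressed onto the stop with about 7.5 N (estimated: wrist force less sliding friction), and the job was handed in at about 21 s; no verdict was returned.

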